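Vent the electrode dry box

TASK

The electrode dry box has to be vented: take the blue tube offcut that weighs down its lid and set it down, without dropping it, lying flat in the orange offcut tray. Then raise the sprung lid by its black handle until the lid is in line with the yellow set arm on the side of the box, and finish holding it there, still: the lid snaps shut if let go. Leave the set arm as it is set, and leave the other things on the bench where they are.

Things in the scene. Friction and masses are not known exactly. Their poses are not given: they have to be found in the camera images.
- drybox: red open-topped electrode box fixed to the bench, 220 (x) x 300 (y) x 120 mm high. Origin: centre of its underside; +x points to its hinge side (away from the robot), +z up. Its control panel (black, right half) faces -x. Small yaw.
- lid_hinge (a point): middle of the lid's hinge line: 110 mm along the box's +x from its centre, 120 mm above the bench. Axes turn with the lid: x in the lid's plane, from handle to hinge; y along the hinge line; z normal to the lid. The aluminium lid is 226 x 304 x 14 mm and reaches 224 mm in front of the hinge; its underside is level with the hinge line.
- lid (a joint): lid angle, rad: 0 shut, grows as the front edge rises about lid_hinge, up to 1.3. A spring hinge and the lid's weight (0.66 kg) push it shut: a lift of about 7 N at the handle starts it, about 10 N holds it at 0.7 rad; it falls shut when let go.
- handle: black round grip of the lid's handle: a sleeve 12 mm in diameter, 110 mm long along its y (parallel to the hinge line), turning freely about its axis between two thin posts 120 mm apart. Origin: its middle, on its axis, 195 mm in front of the hinge line, 56 mm above the plane of the lid's underside, 36 mm clear above the lid. Can be pinched from above, one finger before and one behind it.
- setarm (a joint): angle of the yellow set arm, rad: 0 level, grows as its tip rises, same axis line and same sense as the lid, so the lid is in line with it when the joint values are equal. Set somewhere from 0.35 to 0.7; stiff, stays where it is.
- setarm_tip (a point): tip of the yellow set arm, a bar 12 mm high and 8 mm wide that pivots on the hinge line, 18 mm out from the box's left (+y) end; the tip is 225 mm from the pivot and 7 mm above the plane of its underside. Axes turn with the arm: x along it towards the pivot, y along the hinge line.
- offcut: blue square steel tube, 110 mm long (its x) and 30 x 30 mm outside, hollow, about 0.25 kg, lying on the lid behind the handle, roughly along the hinge line. Origin: centre of its underside; z up.
- offcut_center (a point): centre of the blue tube, 15 mm above its underside.
- tray: orange open tray fixed to the bench, 200 (x) x 140 (y) x 40 mm high, walls and floor 4 mm; to the left or right of the box. Origin: centre of its underside, axes along its sides.
- tipblock: dark wooden block 140 x 100 x 35 mm with small copper and brass tips standing 25 mm out of it, fixed; on the other side of the box from the tray.
- hammer: bystander: hammer, 260 mm or so, lying near the robot to its right
- brush: bystander: hand brush lying near the robot to its left
- tin: bystander: standing green tin, 80 mm across, 110 mm tall, behind and to the left of the box
- magnet: bystander: flat red welding square 90 x 90 mm, 20 mm high, behind and to the right of the box
- cup: bystander: small steel cup 60 mm across, 70 mm tall, at the left

How it is judged:
On the way:
1. the blue offcut lies flat in the orange tray, let go and at rest, the lid still shut (x of offcut_center in the frame of tray between -0.075 and 0.075 m and y of offcut_center in the frame of tray between -0.055 and 0.055 m and z of offcut_center in the frame of tray between 0.01 and 0.028 m and contact force between the fingers and offcut below 0.1 N and linear speed of offcut below 0.03 m/s and value of joint lid below 0.1 rad), for 0.2 s.
At the end, for the whole second after the job is handed in: The blue offcut lies flat in the orange tray, within its walls and let go; the fingers hold the black handle (at least 2 N) with the lid still and within 0.07 rad (4 degrees) of the yellow set arm (x of offcut_center in the frame of tray between -0.075 and 0.075 m and y of offcut_center in the frame of tray between -0.055 and 0.055 m and z of offcut_center in the frame of tray between 0.01 and 0.028 m and contact force between the fingers and offcut below 0.1 N and linear speed of offcut below 0.03 m/s and angle between the x axis of lid_hinge and the x axis of setarm_tip, either way round below 0.07 rad and value of joint lid above 0.25 rad and velocity of joint lid between -0.05 and 0.05 rad/s and contact force between the fingers and handle above 2 N); the arm keeps its last pose, push and grip.
It fails at once if the offcut is dropped or thrown (falls out of the fingers' hold faster than 0.8 m/s) (linear speed of offcut above 0.8 m/s and contact force between the fingers and offcut below 0.1 N).
It fails at once if the yellow set arm is moved by more than 10 mm at its tip (distance of setarm_tip from where it was at the start of the episode above 0.01 m).
It fails at once if another thing on the bench is shifted by more than 30 mm (distance of any of hammer, brush, tin, magnet, cup from where it was at the start of the episode above 0.03 m).
It also fails if it takes over 51 s, if anything falls off the work surface, if the arm or the gripper's body presses on something with over 40 N, if the wrist force passes 120 N, or if a joint passes its speed limit or range.

ROBOT

A 7-joint arm with a two-finger parallel gripper is mounted at the origin on the work surface. World frame = base frame: x ahead of the robot, y to its left, z up, the work surface at z = 0. Lengths are in m, angles in rad, forces in N, time in s.
With the tool pointing down it reaches from about 0.425 to 0.925 m from the base axis. Payload 6.8 kg.
Tool frame: the origin (TCP) lies at the very end of the fingers, on their centre line; the grasp point (between the pads) lies 19 mm behind it; x points along the fingers, z is the direction in which the jaws open and shut, and the axes are right-handed (so a half turn about x gives the same grasp; the last joint's range is limited). The gripper opens to 85 mm and grips with 20 to 120 N. Pads are 22 mm wide; open, the fingers measure 114 mm over their backs; the gripper's body (76 mm by 85 mm) begins 54 mm behind the grasp point. The pads swing forward as they close: fully open they stand 13 mm farther back than shut.
Start: joints at [1.171, 0.477, 0.022, 1.555, -0.011, 1.109, -0.083], TCP at [0.194, -0.646, 0.231] pointing down, gripper open.
Joint ranges: [-2.96, 2.96], [-0.34, 2.1], [-1.41, 1.46], [0.24, 2.44], [-1.37, 4.51], [0.17, 1.92], [-2.96, 2.96]. Speed limits (rad/s): [2.39, 2.39, 3.14, 3.14, 3.14, 3.14, 3.14].

INTERFACE

Orientations are given as a unit quaternion [w, x, y, z].
In Python, from station import get_state, optics, order gives the robot as it stands.
- The arm moves only by the tool step_arm, never from a script. Its argument "commands" is a list of rows, each a list of 3 entries, a list of its own where there are three numbers: the closure, from 0 (fully open) to 1 (shut), then the shift along the tool's x, y, z in m, then the turn, a rotation vector about the tool's x, y, z in rad. In form: [[grip, [dx, dy, dz], [rx, ry, rz]], ...]. A call has 1 to 20 rows; each row shifts and turns the pose as measured when the row begins, along the tool's axes as they then stand; what a row does not reach is not made up. A row lasts 1/10 s, in which the tool goes at most 50 mm and 8.59 degrees, less where a joint would pass 70% of its speed; a pose out of reach is approached as far as the arm can. A call is refused whole if a number of a shift passes 0.05 or a number of a turn 0.15, either way. A call with a gripper value outside its range is refused whole. The fingers move at their own pace and stop on an object; the grip force is fixed at half the most. Time passes only in rows, so rows that do not move let the fingers close. It gives the time, the measured TCP pose, the force and the opening at its end, in the units of the state.
- get_state(): the state, without advancing time (a new reading comes with each control period).
- optics.camera(name): name is "scene" or "top" or "wrist"; returns the picture (420x560x3 uint8, red, green, blue); there is no depth.
- optics.get_calibration(name): a dict with "camera_matrix" (3x3 intrinsics, pixels), "k1" (the pictures are not rectified: a ray, as slopes to the right and down, at radius r is drawn at 1 + k1 r^2 times it, then the intrinsics apply), "view" (4x4, takes a point from world to camera coordinates). Camera axes: x right, y down, z forward; pixel columns grow to the right and rows downward; lengths in m; the calibration is good to about 2 mm. A picture is of the moment at which its call begins: read the wrist's pose just before it. get_calibration takes no time and is no camera call; for the wrist camera it gives the pose at the moment of the call.
- order.sign_off(): hands the job in, once; it reports no verdict.
The state is a dict: "time_s": time; "joint_positions": joint angles; "joint_velocities": joint speeds; "joint_torque": joint torques, N m; "position": TCP position; "tool_rot": TCP orientation; "contact_force": force on the tool from outside, world axes, zero at the start; "moment": the same for the moment, N m; "gripper_width": finger opening in m.
Only numpy, scipy, OpenCV 4.12 (cv2) and the standard library are available. Lean on these libraries where they do the work, as an engineer would, in place of code of your own. Each camera call takes 0.05 s, during which the arm holds its last target. There are 200 camera calls.

## Working session

There is one attempt and no reset: what is moved stays moved. The work goes in short steps, Python scripts to look and compute and a tool call to move; the robot and the scene stay as the last step left them, time stands still between calls to the robot, and variables do not carry over. Pictures are saved under pics/ and viewed, about 8 in all and at most 12, crops included, and the job is handed in when it is done.

Besides the shell and the picture viewer there is one more tool, called after "Emit:" by a JSON object that holds its "api" and its "payload", one argument or row to a line. step_arm: Moves the arm, as the interface text tells. Its arguments: {"type":"object","properties":{"commands":{"type":"array","items":{"type":"array"}}},"required":["commands"]}

```bash
mkdir -p pics; cat > h.py <<'E'
import numpy as np, cv2
from scipy.spatial.transform import Rotation as R
from station import get_state, optics, order
def ray(name,uv,cal=None):
    c=cal or optics.get_calibration(name); K=np.array(c["camera_matrix"]); V=np.array(c["view"])
    d=(np.array(uv,float)-K[:2,2])/[K[0,0],K[1,1]]; s=d.copy()
    for _ in range(20): s=d/(1+c["k1"]*(s@s))
    return -V[:3,:3].T@V[:3,3], V[:3,:3].T@np.r_[s,1]
def onz(name,uv,z,cal=None):
    o,d=ray(name,uv,cal); return o+d*(z-o[2])/d[2]
def proj(name,P,cal=None):
    c=cal or optics.get_calibration(name); K=np.array(c["camera_matrix"]); V=np.array(c["view"])
    p=V[:3,:3]@np.array(P,float)+V[:3,3]; s=p[:2]/p[2]; s=s*(1+c["k1"]*(s@s))
    return K[:2,:2]@s+K[:2,2]
def tri(obs):
    A=np.zeros((3,3));b=np.zeros(3)
    for n,uv in obs:
        o,d=ray(n,uv); d/=np.linalg.norm(d); M=np.eye(3)-np.outer(d,d); A+=M;b+=M@o
    return np.linalg.solve(A,b)
def Rt(): 
    s=get_state(); q=s["tool_rot"]; return np.array(s["position"]), R.from_quat([q[1],q[2],q[3],q[0]])
E
python3 - <<'E'
from h import *
s=get_state(); print(s)
for n in("top","scene"):
    im=optics.camera(n)[:,:,::-1]; cv2.imwrite(f"pics/{n}0.png",im)
    cv2.imwrite(f"pics/{n}0b.png",cv2.resize(im,(800,600),interpolation=cv2.INTER_CUBIC))
    c=optics.get_calibration(n); print(n,c)
print(Rt()[1].as_matrix())
E
```

```text
{'time_s': 0.0, 'joint_positions': array([ 1.17089475,  0.47782378,  0.02233802,  1.55645068, -0.01147753,
        1.10925761, -0.08307196]), 'joint_velocities': array([-5.80019709e-04, -4.61747808e-04,  5.84652338e-04,  2.97974869e-04,
        8.78070967e-05, -4.86732522e-04,  4.79130466e-04]), 'joint_torque': array([ 1.50854544e-04, -5.96446288e+01,  1.60803694e+00, -2.81194443e+01,
        1.24262972e-02,  9.39245423e-03, -8.95283421e-06]), 'position': array([ 0.19399736, -0.64591637,  0.23031012]), 'tool_rot': array([ 0.56684768,  0.42231524,  0.56793674, -0.42164134]), 'contact_force': array([-0.29268083,  0.86785947, -0.34754971]), 'moment': array([ 0.00173777,  0.0087727 , -0.00556817]), 'gripper_width': 0.08528335854953799}
top {'camera_matrix': array([[458.50820033,   0.        , 273.98148656],
       [  0.        , 458.50820033, 212.59178885],
       [  0.        ,   0.        ,   1.        ]]), 'k1': -0.0030665988196335674, 'view': array([[-0.01208769, -0.99984877, -0.01250303,  0.10763958],
       [-0.9939792 ,  0.01337663, -0.10874929,  0.50967344],
       [ 0.10890009,  0.01111322, -0.99399058,  1.6519723 ],
       [ 0.        ,  0.        ,  0.        ,  1.        ]])}
scene {'camera_matrix': array([[384.80273174,   0.        , 286.49297457],
       [  0.        , 384.80273174, 209.23678613],
       [  0.        ,   0.        ,   1.        ]]), 'k1': -0.10014733322824772, 'view': array([[ 0.40811268,  0.91287116,  0.01050216, -0.3084475 ],
       [ 0.67920733, -0.29592281, -0.67164507, -0.23052407],
       [-0.61001758,  0.28124001, -0.74079863,  1.48274069],
       [ 0.        ,  0.        ,  0.        ,  1.        ]])}
[[-5.66326731e-04  9.57707505e-01  2.87742967e-01]
 [ 1.47497401e-03  2.87743500e-01 -9.57706376e-01]
 [-9.99998752e-01 -1.17961324e-04 -1.57555051e-03]]
```

View pics/top0b.png

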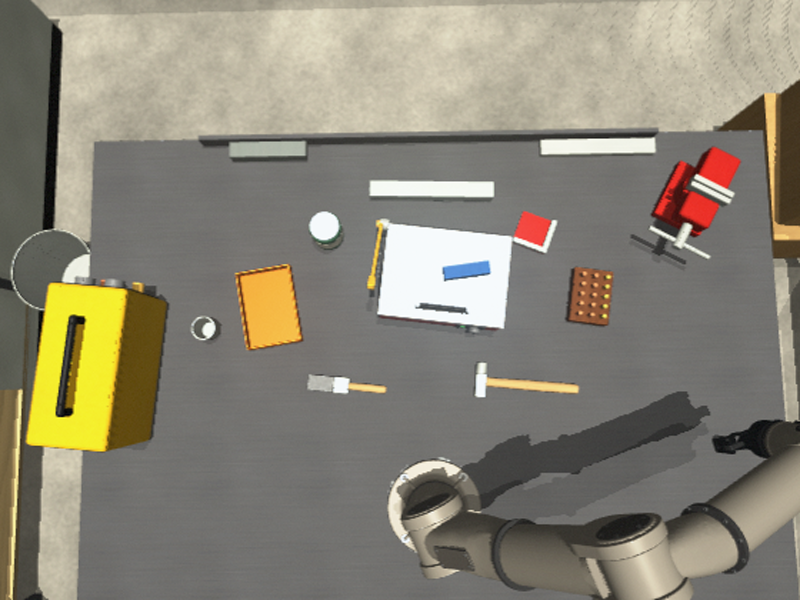

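View pics/scene0b.png

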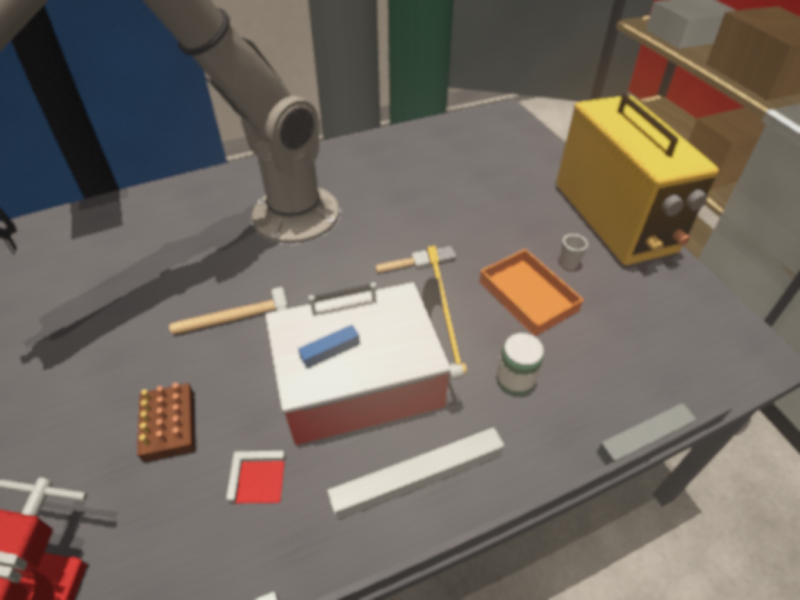

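Views: the top view shows the lid (about 380–512, 222–328), blue tube (466,270), handle (442,308), tray (269,307) and set arm (372,288)–(383,225). Next, enlarged crops.

```bash
python3 - <<'E'
import cv2
t=cv2.imread("pics/top0.png"); s=cv2.imread("pics/scene0.png")
cv2.imwrite("pics/tc.png",cv2.resize(t[145:240,250:365],None,fx=6,fy=6,interpolation=cv2.INTER_CUBIC))
cv2.imwrite("pics/sc.png",cv2.resize(s[165:315,180:345],None,fx=4,fy=4,interpolation=cv2.INTER_CUBIC))
E
```

```text
(no output)
```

View pics/tc.png

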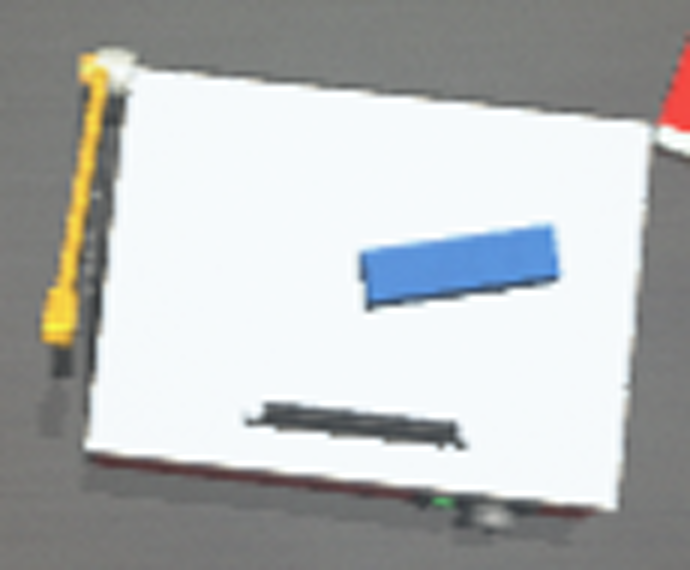

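View pics/sc.png

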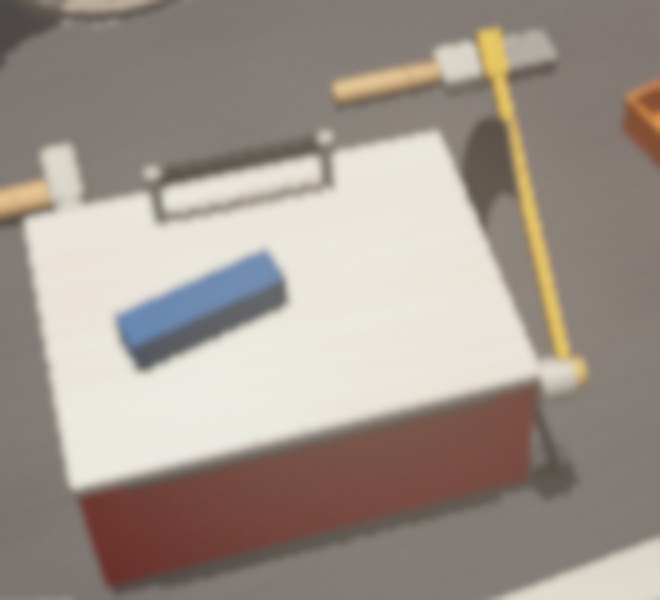

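```bash
cat > m.py <<'E'
from h import *
T=lambda u,v:((u+.5)/6-.5+250,(v+.5)/6-.5+145)
S=lambda u,v:((u+.5)/4-.5+180,(v+.5)/4-.5+165)
B=lambda u,v:((u+.5)*.7-.5,(v+.5)*.7-.5)
lid=np.array([onz("top",T(*p),.134) for p in[(130,70),(652,125),(617,508),(88,452)]])
off=np.array([onz("top",T(*p),.164) for p in[(360,252),(551,225),(559,277),(368,303)]])
han=np.array([onz("top",T(*p),.176) for p in[(265,411),(458,433)]])
tray=np.array([onz("top",B(*p),.04) for p in[(236,273),(290,265),(302,341),(249,349)]])
for n,a in(("lid",lid),("off",off),("han",han),("tray",tray)):
    print(n,a.mean(0).round(4),"edges",np.linalg.norm(np.roll(a,-1,0)-a,axis=1).round(4)); print(a.round(4).tolist())
y=(lid[0]-lid[1]+lid[3]-lid[2])[:2]; y/=np.linalg.norm(y); yaw=np.arctan2(-y[0],y[1]); ax=np.array([np.cos(yaw),np.sin(yaw)])
print("yaw",yaw, "yaw handle",np.arctan2(-(han[0]-han[1])[0],(han[0]-han[1])[1]))
C=lid.mean(0)[:2]+ax*(.224-.113-.110)  # lid centre is 111 in front of hinge
hinge=np.r_[lid.mean(0)[:2]+ax*.111,.12]; print("hinge",hinge,"handle exp",hinge[:2]-ax*.195, "offcut yaw",np.arctan2(*(off[0]-off[1]+off[3]-off[2])[[1,0]]))
a3=np.r_[ax,0];y3=np.r_[y,0]; piv=hinge+y3*(.150+.018)
print("handle offset along y", (han.mean(0)-hinge)[:2]@y)
# set arm by fitting both views: angle by reprojection
tipT=T(57,340); tipS=S(489,30)
print("tri tip",tri([("top",tipT),("scene",tipS)]))
for a in np.arange(.3,.75,.05):
    d=-a3*np.cos(a)+np.array([0,0,np.sin(a)]); n=a3*np.sin(a)+np.array([0,0,np.cos(a)])
    p=piv+d*.225+n*.007
    print(round(a,2),p.round(3),(proj("top",p)-tipT).round(1),(proj("scene",p)-tipS).round(1))
print("pivot resid",proj("top",piv)-T(90,65),proj("scene",piv)-S(577,370))
E
python3 m.py
```

```text
lid [ 0.5675 -0.0301  0.134 ] edges [0.3033 0.2229 0.3028 0.2238]
[[0.6968, 0.1071, 0.134], [0.6599, -0.194, 0.134], [0.4387, -0.1671, 0.134], [0.4746, 0.1336, 0.134]]
off [ 0.5753 -0.0779  0.164 ] edges [0.1089 0.03   0.1086 0.0294]
[[0.5831, -0.022, 0.164], [0.597, -0.13, 0.164], [0.5673, -0.1337, 0.164], [0.554, -0.0259, 0.164]]
han [ 0.4854 -0.02    0.176 ] edges [0.1078 0.1078]
[[0.4923, 0.0335, 0.176], [0.4786, -0.0735, 0.176]]
tray [0.5067 0.4136 0.04  ] edges [0.1402 0.1982 0.1359 0.1987]
[[0.595, 0.4998, 0.04], [0.6139, 0.3609, 0.04], [0.4182, 0.3295, 0.04], [0.3996, 0.4641, 0.04]]
yaw -0.12052115551621226 yaw handle -0.12769492076776595
hinge [ 0.67771069 -0.04344711  0.12      ] handle exp [ 0.4841252  -0.02000234] offcut yaw 1.696156557352369
handle offset along y 0.00016306851462353014
tri tip [0.52182129 0.14537242 0.26538551]
0.3 [0.487 0.149 0.193] [-0.1 13.5] [-5.4 10.9]
0.35 [0.49  0.148 0.204] [-0.1 11.9] [-4.9  9.1]
0.4 [0.495 0.148 0.214] [-0.1 10.3] [-4.2  7.5]
0.45 [0.5   0.147 0.224] [-0.1  8.4] [-3.6  6. ]
0.5 [0.505 0.147 0.234] [-0.   6.4] [-2.8  4.7]
0.55 [0.511 0.146 0.244] [0.  4.2] [-2.   3.5]
0.6 [0.517 0.145 0.253] [0.1 1.8] [-1.1  2.5]
0.65 [0.524 0.144 0.262] [ 0.3 -0.7] [-0.1  1.7]
0.7 [0.532 0.143 0.27 ] [ 0.4 -3.3] [0.9 1.1]
pivot resid [2.10466915 1.52278524] [-2.84248181  0.50117305]
```

Lid, tube, handle and tray sizes all match those given, and the set arm is at about 0.64 rad. Next I plan the approach to a point above the tube.

```bash
cat >> h.py <<'E'
def down(yaw): # tool x down, tool z (jaw) at yaw
    x=np.array([0,0,-1.]);z=np.array([np.cos(yaw),np.sin(yaw),0]);return R.from_matrix(np.c_[x,np.cross(z,x),z])
def plan(tgt,Rg=None,n=None,step=.045):
    p,r=Rt(); Rg=r if Rg is None else Rg; w=(r.inv()*Rg).as_rotvec(); d=np.array(tgt)-p
    n=n or int(max(np.ceil(np.linalg.norm(d)/step),np.ceil(np.linalg.norm(w)/.12),1))
    print("from",p.round(4),"delta",d.round(4),"turn",w.round(3),"n",n)
    rows=[]
    for i in range(n):
        ri=r*R.from_rotvec(w*i/n); rows.append([(ri.inv().apply(d/n)).round(3).tolist(),(w/n).round(3).tolist()])
    for q in rows: print(q)
E
python3 -c "
from h import *
plan([.573,-.078,.25],down(.125))"
```

```text
from [ 0.194  -0.646   0.2305] delta [0.379  0.568  0.0195] turn [-1.404e+00 -1.000e-03 -1.000e-03] n 16
[[-0.001, 0.033, -0.027], [-0.088, -0.0, -0.0]]
[[-0.001, 0.035, -0.024], [-0.088, -0.0, -0.0]]
[[-0.001, 0.037, -0.021], [-0.088, -0.0, -0.0]]
[[-0.001, 0.039, -0.018], [-0.088, -0.0, -0.0]]
[[-0.001, 0.04, -0.014], [-0.088, -0.0, -0.0]]
[[-0.001, 0.041, -0.011], [-0.088, -0.0, -0.0]]
[[-0.001, 0.042, -0.007], [-0.088, -0.0, -0.0]]
[[-0.001, 0.043, -0.003], [-0.088, -0.0, -0.0]]
[[-0.001, 0.043, 0.0], [-0.088, -0.0, -0.0]]
[[-0.001, 0.042, 0.004], [-0.088, -0.0, -0.0]]
[[-0.001, 0.042, 0.008], [-0.088, -0.0, -0.0]]
[[-0.001, 0.041, 0.012], [-0.088, -0.0, -0.0]]
[[-0.001, 0.04, 0.015], [-0.088, -0.0, -0.0]]
[[-0.001, 0.038, 0.019], [-0.088, -0.0, -0.0]]
[[-0.001, 0.037, 0.022], [-0.088, -0.0, -0.0]]
[[-0.001, 0.035, 0.025], [-0.088, -0.0, -0.0]]
```

Emit:
{"api": "step_arm", "payload": {
  "commands": [
    [0,[-0.001,0.033,-0.027],[-0.088,0,0]],
    [0,[-0.001,0.035,-0.024],[-0.088,0,0]],
    [0,[-0.001,0.037,-0.021],[-0.088,0,0]],
    [0,[-0.001,0.039,-0.018],[-0.088,0,0]],
    [0,[-0.001,0.04,-0.014],[-0.088,0,0]],
    [0,[-0.001,0.041,-0.011],[-0.088,0,0]],
    [0,[-0.001,0.042,-0.007],[-0.088,0,0]],
    [0,[-0.001,0.043,-0.003],[-0.088,0,0]],
    [0,[-0.001,0.043,0],[-0.088,0,0]],
    [0,[-0.001,0.042,0.004],[-0.088,0,0]],
    [0,[-0.001,0.042,0.008],[-0.088,0,0]],
    [0,[-0.001,0.041,0.012],[-0.088,0,0]],
    [0,[-0.001,0.04,0.015],[-0.088,0,0]],
    [0,[-0.001,0.038,0.019],[-0.088,0,0]],
    [0,[-0.001,0.037,0.022],[-0.088,0,0]],
    [0,[-0.001,0.035,0.025],[-0.088,0,0]]
  ]
}}

```text
time_s: 1.7
position: [0.5644, -0.0522, 0.2402]
tool_rot: [0.701, -0.059, 0.708, 0.062]
contact_force: [0.3, -1.4, 0.5]
gripper_width: 0.0855
```

```bash
python3 -c "
from h import *
plan([.5745,-.078,.25],down(.125))"
```

```text
from [ 0.5644 -0.0522  0.2402] delta [ 0.0101 -0.0258  0.0098] turn [ 0.046 -0.01  -0.004] n 1
[[-0.01, -0.027, 0.005], [0.046, -0.01, -0.004]]
```

Emit:
{"api": "step_arm", "payload": {
  "commands": [
    [0,[-0.01,-0.027,0.005],[0.046,-0.01,-0.004]],
    [0,[0,0,0],[0,0,0]]
  ]
}}

```text
time_s: 1.9
position: [0.5768, -0.0694, 0.2498]
tool_rot: [0.706, -0.048, 0.705, 0.051]
contact_force: [0.2, -1.4, 1.0]
gripper_width: 0.0849
```

```bash
python3 -c "
from h import *
plan([.5745,-.078,.25],down(.125))
cal=optics.get_calibration('wrist'); im=optics.camera('wrist')[:,:,::-1]
cv2.imwrite('pics/w1.png',im)
import pickle; pickle.dump(cal,open('w1.pkl','wb'))
cv2.imwrite('pics/w1b.png',cv2.resize(im,(800,600),interpolation=cv2.INTER_CUBIC))
for P in ([.5831,-.022,.164],[.597,-.13,.164],[.5673,-.1337,.164],[.554,-.0259,.164],[.4923,.0335,.176],[.4786,-.0735,.176],[.5745,-.078,.139]): print(((proj('wrist',P,cal)+.5)/.7-.5).round(1))"
```

```text
from [ 0.5768 -0.0694  0.2498] delta [-0.0023 -0.0086  0.0002] turn [ 0.014  0.001 -0.004] n 1
[[-0.0, -0.008, -0.003], [0.014, 0.001, -0.004]]
[421.1 225.8]
[415.4 408.1]
[365.3 407.5]
[364.3 225.5]
[241.4  79.8]
[208.4 300. ]
[390.3 307.9]
```

View pics/w1b.png

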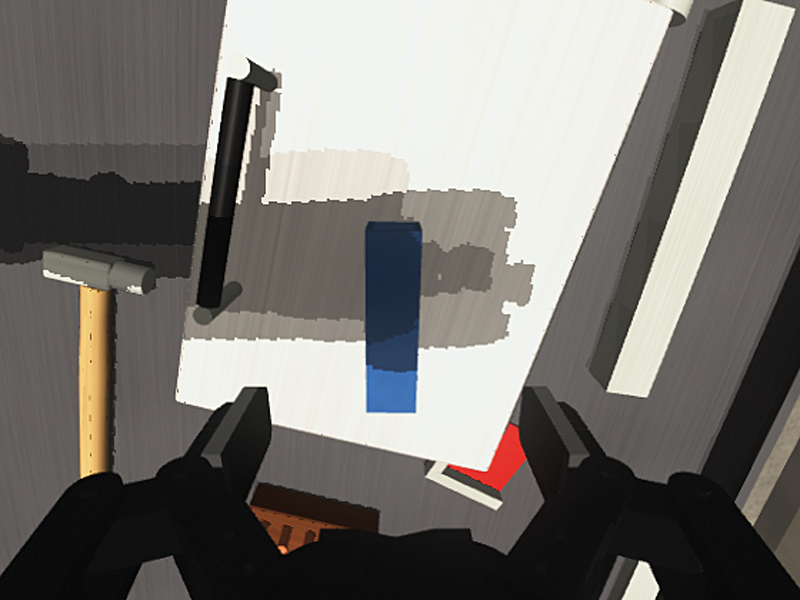

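The predicted tube and handle points land within about 4 px (about 2 mm) in the wrist view. The tube top spans (366,230)–(416,412), so its centre is near (0.576, -0.080). Descending.

```bash
python3 -c "
from h import *
plan([.576,-.080,.139],down(.125))"
```

```text
from [ 0.5759 -0.0657  0.2492] delta [ 1.000e-04 -1.430e-02 -1.102e-01] turn [ 0.019  0.    -0.007] n 3
[[0.037, -0.005, -0.001], [0.006, 0.0, -0.002]]
[[0.037, -0.005, -0.001], [0.006, 0.0, -0.002]]
[[0.037, -0.005, -0.001], [0.006, 0.0, -0.002]]
```

Emit:
{"api": "step_arm", "payload": {
  "commands": [
    [0,[0,-0.012,-0.001],[0.015,0,-0.005]],
    [0,[0.04,-0.003,0],[0,0,0]],
    [0,[0.035,0,0],[0,0,0]],
    [0,[0.01,0,0],[0,0,0]],
    [0,[0,0,0],[0,0,0]]
  ]
}}

```text
time_s: 2.45
position: [0.5759, -0.0855, 0.162]
tool_rot: [0.706, -0.044, 0.706, 0.043]
contact_force: [-0.3, -0.5, 0.1]
gripper_width: 0.0853
```

```bash
python3 -c "
from h import *
plan([.576,-.080,.139],down(.125))"
```

```text
from [ 0.5759 -0.0855  0.162 ] delta [ 0.0001  0.0055 -0.023 ] turn [-0.002 -0.     0.001] n 1
[[0.023, 0.005, 0.001], [-0.002, -0.0, 0.001]]
```

Emit:
{"api": "step_arm", "payload": {
  "commands": [
    [0,[0.017,0.004,0],[0,0,0]],
    [0,[0.006,0,0],[0,0,0]],
    [0,[0,0,0],[0,0,0]]
  ]
}}

```text
time_s: 2.75
position: [0.577, -0.0832, 0.142]
tool_rot: [0.707, -0.044, 0.705, 0.042]
contact_force: [0.5, -0.2, 0.3]
gripper_width: 0.0853
```

```bash
python3 -c "
from h import *
plan([.576,-.080,.139],down(.125))"
```

```text
from [ 0.577  -0.0832  0.142 ] delta [-0.001   0.0032 -0.003 ] turn [-0.004  0.003  0.003] n 1
[[0.003, 0.003, -0.001], [-0.004, 0.003, 0.003]]
```

Emit:
{"api": "step_arm", "payload": {
  "commands": [
    [0,[0.002,0.003,-0.001],[0,0,0]],
    [1,[0,0,0],[0,0,0]],
    [1,[0,0,0],[0,0,0]],
    [1,[0,0,0],[0,0,0]],
    [1,[0,0,0],[0,0,0]],
    [1,[0,0,0],[0,0,0]],
    [1,[0,0,0],[0,0,0]]
  ]
}}

```text
time_s: 3.45
position: [0.5779, -0.0806, 0.1443]
tool_rot: [0.709, -0.044, 0.703, 0.041]
contact_force: [0.6, -0.1, -0.4]
gripper_width: 0.0285
```

Emit:
{"api": "step_arm", "payload": {
  "commands": [
    [1,[-0.01,0,0],[0,0,0]],
    [1,[-0.03,0,0],[0,0,0]],
    [1,[-0.04,0,0],[0,0,0]],
    [1,[-0.03,0,0],[0,0,0]],
    [1,[0,0,0],[0,0,0]]
  ]
}}

```text
time_s: 3.95
position: [0.5749, -0.08, 0.2575]
tool_rot: [0.707, -0.044, 0.705, 0.042]
contact_force: [1.2, 0.2, -2.6]
gripper_width: 0.029
```

```bash
python3 -c "
from h import *
yaw=.17
plan([.505,.405,.24],down(yaw))"
```

```text
from [ 0.5749 -0.08    0.2575] delta [-0.0699  0.485  -0.0175] turn [-0.049  0.003  0.003] n 11
[[0.001, 0.045, -0.001], [-0.004, 0.0, 0.0]]
[[0.001, 0.045, -0.001], [-0.004, 0.0, 0.0]]
[[0.001, 0.045, -0.001], [-0.004, 0.0, 0.0]]
[[0.001, 0.045, -0.0], [-0.004, 0.0, 0.0]]
[[0.002, 0.045, -0.0], [-0.004, 0.0, 0.0]]
[[0.002, 0.045, -0.0], [-0.004, 0.0, 0.0]]
[[0.002, 0.045, 0.0], [-0.004, 0.0, 0.0]]
[[0.002, 0.045, 0.0], [-0.004, 0.0, 0.0]]
[[0.002, 0.045, 0.001], [-0.004, 0.0, 0.0]]
[[0.002, 0.045, 0.001], [-0.004, 0.0, 0.0]]
[[0.002, 0.045, 0.001], [-0.004, 0.0, 0.0]]
```

The straight path would hit the set arm tip (z about 0.265), so I raise to z of about 0.36 first.

Emit:
{"api": "step_arm", "payload": {
  "commands": [
    [1,[-0.03,0,0],[0,0,0]],
    [1,[-0.04,0,0],[0,0,0]],
    [1,[-0.03,0.01,0],[0,0,0]],
    [1,[0,0.025,-0.001],[-0.004,0,0]],
    [1,[0,0.04,-0.001],[-0.004,0,0]],
    [1,[0,0.045,0],[-0.004,0,0]],
    [1,[0,0.045,0],[-0.004,0,0]],
    [1,[0,0.045,0],[-0.004,0,0]],
    [1,[0,0.045,0],[-0.004,0,0]],
    [1,[0,0.045,0],[-0.004,0,0]],
    [1,[0,0.045,0],[-0.004,0,0]],
    [1,[0,0.045,0],[-0.004,0,0]],
    [1,[0,0.04,0],[-0.004,0,0]],
    [1,[0,0.025,0],[-0.004,0,0]],
    [1,[0,0.01,0],[0,0,0]],
    [1,[0,0,0],[0,0,0]]
  ]
}}

```text
time_s: 5.55
position: [0.4999, 0.3906, 0.3436]
tool_rot: [0.698, -0.06, 0.712, 0.053]
contact_force: [-0.5, -1.0, -1.6]
gripper_width: 0.0287
```

```bash
python3 -c "
from h import *
plan([.507,.412,.20],down(.17))
cal=optics.get_calibration('wrist'); im=optics.camera('wrist')[:,:,::-1]
im=cv2.resize(im,(800,600),interpolation=cv2.INTER_CUBIC)
for P in ([.595,.4998,.04],[.6139,.3609,.04],[.4182,.3295,.04],[.3996,.4641,.04]):
    q=((proj('wrist',P,cal)+.5)/.7-.5); print(q.round(1)); 
cv2.imwrite('pics/w2b.png',im)
import pickle; pickle.dump(cal,open('w2.pkl','wb'))
plan([.507,.412,.20],down(.17))
"
```

```text
from [0.4999 0.3906 0.3436] delta [ 0.0071  0.0214 -0.1436] turn [-0.011 -0.02   0.008] n 4
[[0.036, 0.005, 0.003], [-0.003, -0.005, 0.002]]
[[0.036, 0.005, 0.003], [-0.003, -0.005, 0.002]]
[[0.036, 0.005, 0.003], [-0.003, -0.005, 0.002]]
[[0.036, 0.005, 0.003], [-0.003, -0.005, 0.002]]
[519.9 135.5]
[504.5 277.5]
[315.9 276.3]
[310.8 140.1]
from [0.5004 0.3895 0.3435] delta [ 0.0066  0.0225 -0.1435] turn [-0.012 -0.02   0.009] n 4
[[0.036, 0.006, 0.003], [-0.003, -0.005, 0.002]]
[[0.036, 0.006, 0.003], [-0.003, -0.005, 0.002]]
[[0.036, 0.005, 0.003], [-0.003, -0.005, 0.002]]
[[0.036, 0.005, 0.003], [-0.003, -0.005, 0.002]]
```

View pics/w2b.png

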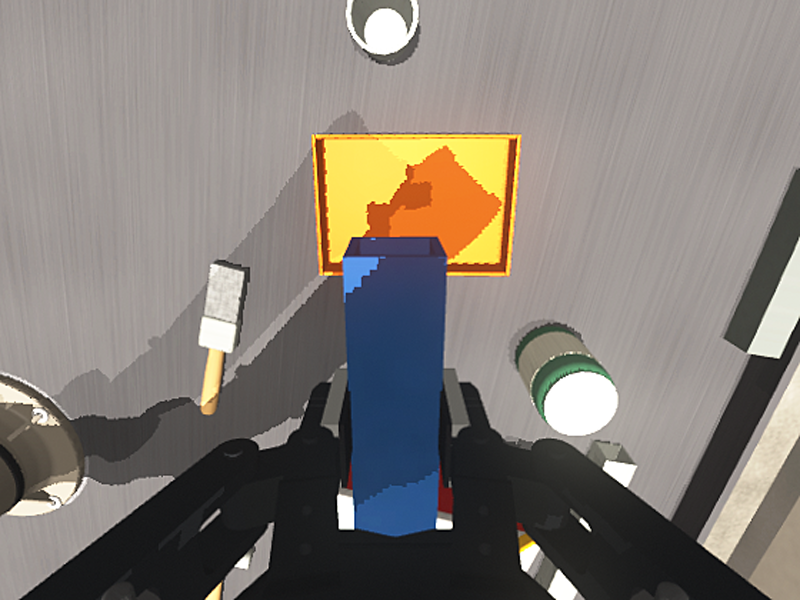

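The wrist view shows the tray rim at (314,134)–(521,134)–(510,275)–(320,275), so its centre is about (0.510, 0.415). The tube is held straight and aligned with the tray.

```bash
python3 -c "
from h import *
import pickle; cal=pickle.load(open('w2.pkl','rb')); p,r=Rt()
for e in(.045,.05,.055,.06): print(e,((proj('wrist',p+r.apply([-.0197,e,0]),cal)+.5)/.7-.5).round(1))
plan([.510,.415,.08],down(.17),7)"
```

```text
0.045 [398.6 293.3]
0.05 [398.7 276.9]
0.055 [398.8 260. ]
0.06 [398.8 242.7]
from [0.5004 0.3895 0.3435] delta [ 0.0096  0.0255 -0.2635] turn [-0.012 -0.02   0.009] n 7
[[0.038, 0.004, 0.003], [-0.002, -0.003, 0.001]]
[[0.038, 0.004, 0.003], [-0.002, -0.003, 0.001]]
[[0.038, 0.004, 0.002], [-0.002, -0.003, 0.001]]
[[0.038, 0.004, 0.002], [-0.002, -0.003, 0.001]]
[[0.038, 0.004, 0.002], [-0.002, -0.003, 0.001]]
[[0.038, 0.003, 0.002], [-0.002, -0.003, 0.001]]
[[0.038, 0.003, 0.002], [-0.002, -0.003, 0.001]]
```

Emit:
{"api": "step_arm", "payload": {
  "commands": [
    [1,[0.02,0.01,0.004],[-0.004,-0.01,0.004]],
    [1,[0.036,0.012,0.004],[-0.004,-0.01,0.004]],
    [1,[0.038,0.004,0.002],[0,0,0]],
    [1,[0.038,0,0],[0,0,0]],
    [1,[0.038,0,0],[0,0,0]],
    [1,[0.038,0,0],[0,0,0]],
    [1,[0.02,0,0],[0,0,0]],
    [1,[0,0,0],[0,0,0]]
  ]
}}

```text
time_s: 6.4
position: [0.52, 0.3954, 0.1086]
tool_rot: [0.709, -0.053, 0.702, 0.045]
contact_force: [0.1, -0.6, -1.8]
gripper_width: 0.029
```

```bash
python3 -c "
from h import *
plan([.510,.4135,.016],down(.17),3)"
```

```text
from [0.52   0.3954 0.1086] delta [-0.01    0.0181 -0.0926] turn [-0.03   0.008  0.012] n 3
[[0.031, 0.007, -0.003], [-0.01, 0.003, 0.004]]
[[0.031, 0.007, -0.003], [-0.01, 0.003, 0.004]]
[[0.031, 0.007, -0.002], [-0.01, 0.003, 0.004]]
```

Emit:
{"api": "step_arm", "payload": {
  "commands": [
    [1,[0.01,0.012,-0.007],[-0.02,0.006,0.008]],
    [1,[0.01,0.007,-0.005],[-0.01,0.002,0.004]],
    [1,[0.01,0,0],[0,0,0]],
    [1,[0,0,0],[0,0,0]]
  ]
}}

```text
time_s: 6.8
position: [0.5078, 0.4119, 0.0797]
tool_rot: [0.706, -0.058, 0.703, 0.06]
contact_force: [0.1, 0.2, -1.9]
gripper_width: 0.0285
```

```bash
python3 -c "
from h import *
plan([.510,.4135,.016],down(.17),2)"
```

```text
from [0.5078 0.4119 0.0797] delta [ 0.0022  0.0016 -0.0637] turn [-0.002  0.004 -0.002] n 2
[[0.032, 0.001, 0.001], [-0.001, 0.002, -0.001]]
[[0.032, 0.001, 0.001], [-0.001, 0.002, -0.001]]
```

Emit:
{"api": "step_arm", "payload": {
  "commands": [
    [1,[0.015,0.002,0.001],[0,0,0]],
    [1,[0.02,0,0],[0,0,0]],
    [1,[0.015,0,0],[0,0,0]],
    [1,[0.005,0,0],[0,0,0]],
    [1,[0,0,0],[0,0,0]]
  ]
}}

```text
time_s: 7.3
position: [0.5101, 0.4162, 0.0225]
tool_rot: [0.707, -0.058, 0.702, 0.061]
contact_force: [-0.2, -0.4, -2.0]
gripper_width: 0.0287
```

```bash
python3 -c "
from h import *
plan([.510,.4135,.0145],down(.17),1)"
```

```text
from [0.5101 0.4162 0.0225] delta [-0.0001 -0.0027 -0.008 ] turn [-0.002  0.008 -0.004] n 1
[[0.008, -0.003, -0.001], [-0.002, 0.008, -0.004]]
```

Emit:
{"api": "step_arm", "payload": {
  "commands": [
    [1,[0.005,-0.002,0],[0,0.005,-0.003]],
    [1,[0.003,0,0],[0,0,0]],
    [1,[0.002,0,0],[0,0,0]]
  ]
}}

```text
time_s: 7.6
position: [0.511, 0.415, 0.0145]
tool_rot: [0.706, -0.059, 0.703, 0.06]
contact_force: [-6.8, -6.4, 22.3]
gripper_width: 0.0286
```

Emit:
{"api": "step_arm", "payload": {
  "commands": [
    [0.4,[-0.001,0,0],[0,0,0]],
    [0.2,[0,0,0],[0,0,0]],
    [0,[0,0,0],[0,0,0]],
    [0,[0,0,0],[0,0,0]]
  ]
}}

```text
time_s: 8.0
position: [0.5126, 0.4165, 0.018]
tool_rot: [0.707, -0.058, 0.702, 0.061]
contact_force: [0.4, -0.0, -0.7]
gripper_width: 0.0845
```

Emit:
{"api": "step_arm", "payload": {
  "commands": [
    [0,[-0.01,0,0],[0,0,0]],
    [0,[-0.03,0,0],[0,0,0]],
    [0,[-0.045,0,0],[0,0,0]],
    [0,[-0.045,0,0],[0,0,0]],
    [0,[-0.045,0,0],[0,0,0]],
    [0,[-0.045,0,0],[0,0,0]],
    [0,[-0.045,0,0],[0,0,0]],
    [0,[-0.04,0,0],[0,0,0]],
    [0,[-0.02,0,0],[0,0,0]],
    [0,[0,0,0],[0,0,0]]
  ]
}}

```text
time_s: 9.0
position: [0.508, 0.4151, 0.3621]
tool_rot: [0.708, -0.058, 0.702, 0.062]
contact_force: [0.3, 0.4, -0.4]
gripper_width: 0.0854
```

```bash
python3 -c "
from h import *
import pickle; cal=optics.get_calibration('wrist'); im=optics.camera('wrist')[:,:,::-1]
cv2.imwrite('pics/w3b.png',cv2.resize(im,(640,480)))
plan([.484,-.02,.36],down(-.12))"
```

```text
from [0.5077 0.4148 0.3606] delta [-0.0237 -0.4348 -0.0006] turn [ 0.291  0.007 -0.005] n 10
[[-0.0, -0.042, -0.01], [0.029, 0.001, -0.001]]
[[-0.0, -0.043, -0.008], [0.029, 0.001, -0.001]]
[[-0.0, -0.043, -0.007], [0.029, 0.001, -0.001]]
[[-0.0, -0.043, -0.006], [0.029, 0.001, -0.001]]
[[-0.0, -0.043, -0.005], [0.029, 0.001, -0.001]]
[[-0.0, -0.043, -0.003], [0.029, 0.001, -0.001]]
[[-0.0, -0.043, -0.002], [0.029, 0.001, -0.001]]
[[-0.0, -0.044, -0.001], [0.029, 0.001, -0.001]]
[[0.0, -0.044, 0.0], [0.029, 0.001, -0.001]]
[[0.0, -0.044, 0.002], [0.029, 0.001, -0.001]]
```

View pics/w3b.png

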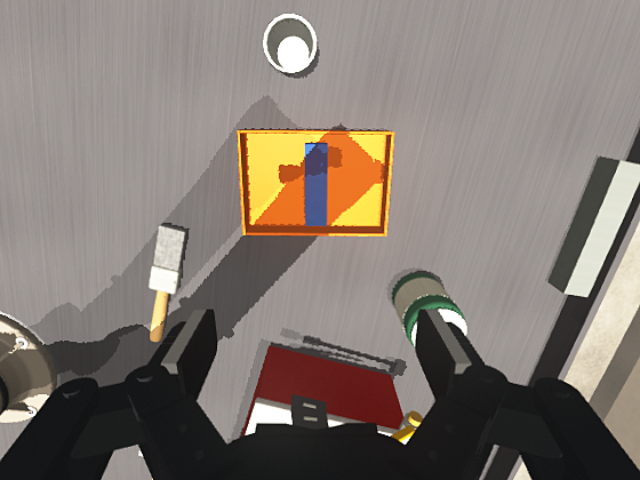

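The tube lies flat in the tray with clear margins on all sides: tube (315,185), tray (240–392, 130–236). On to the handle.

Emit:
{"api": "step_arm", "payload": {
  "commands": [
    [0,[0,-0.03,-0.007],[0.025,0,0]],
    [0,[0,-0.042,-0.009],[0.029,0,0]],
    [0,[0,-0.043,-0.007],[0.029,0,0]],
    [0,[0,-0.043,-0.006],[0.029,0,0]],
    [0,[0,-0.043,-0.005],[0.029,0,0]],
    [0,[0,-0.043,-0.003],[0.029,0,0]],
    [0,[0,-0.043,-0.002],[0.029,0,0]],
    [0,[0,-0.043,-0.001],[0.029,0,0]],
    [0,[0,-0.04,0],[0.029,0,0]],
    [0,[0,-0.025,0],[0.02,0,0]],
    [0,[0,0,0],[0,0,0]],
    [0,[0,0,0],[0,0,0]]
  ]
}}

```text
time_s: 10.25
position: [0.4723, -0.0033, 0.3383]
tool_rot: [0.697, 0.042, 0.715, -0.043]
contact_force: [-0.3, 0.3, 0.4]
gripper_width: 0.0856
```

```bash
python3 -c "
from h import *
plan([.485,-.02,.23],down(-.122),4)"
```

```text
from [ 0.4723 -0.0033  0.3383] delta [ 0.0127 -0.0167 -0.1083] turn [ 0.003 -0.025  0.003] n 4
[[0.027, -0.004, 0.004], [0.001, -0.006, 0.001]]
[[0.027, -0.004, 0.004], [0.001, -0.006, 0.001]]
[[0.027, -0.004, 0.004], [0.001, -0.006, 0.001]]
[[0.027, -0.004, 0.004], [0.001, -0.006, 0.001]]
```

Emit:
{"api": "step_arm", "payload": {
  "commands": [
    [0,[0.01,-0.009,0.008],[0,-0.014,0.002]],
    [0,[0.03,-0.007,0.006],[0,-0.01,0]],
    [0,[0.035,0,0],[0,0,0]],
    [0,[0.02,0,0],[0,0,0]],
    [0,[0,0,0],[0,0,0]]
  ]
}}

```text
time_s: 10.75
position: [0.4831, -0.0142, 0.2377]
tool_rot: [0.705, 0.039, 0.707, -0.038]
contact_force: [-0.0, -0.1, -0.0]
gripper_width: 0.0856
```

```bash
python3 -c "
from h import *
cal=optics.get_calibration('wrist'); im=optics.camera('wrist')[:,:,::-1]
im=cv2.resize(im,(800,600)); cv2.imwrite('pics/w4b.png',im)
for P in ([.4923,.0335,.176],[.4786,-.0735,.176]): print(((proj('wrist',P,cal)+.5)/.7-.5).round(1))
h=np.array([.67771,-.04345,.12]);a3=np.array([np.cos(.1205),-np.sin(.1205),0]);y3=np.array([-a3[1],a3[0],0])
for a in(.55,.6,.65,.7):
  d=-a3*np.cos(a)+np.array([0,0,np.sin(a)]); n=a3*np.sin(a)+np.array([0,0,np.cos(a)])
  print(a,[((proj('wrist',h+y3*.168+d*.225+n*k,cal)+.5)/.7-.5).round(1) for k in(0,.012)])
plan([.485,-.02,.157],down(-.122),3)"
```

```text
[405.7 228.5]
[400.2 426.5]
0.55 [array([ 425.2, -169.4]), array([ 454.4, -197.4])]
0.6 [array([ 453.4, -195.1]), array([ 490. , -226.5])]
0.65 [array([ 488.4, -223.8]), array([ 533.9, -258.8])]
0.7 [array([ 531.7, -255.7]), array([ 587.6, -294.4])]
from [ 0.4838 -0.0139  0.239 ] delta [ 0.0012 -0.0061 -0.082 ] turn [ 0.014 -0.001 -0.002] n 3
[[0.027, -0.002, 0.001], [0.005, -0.0, -0.001]]
[[0.027, -0.002, 0.001], [0.005, -0.0, -0.001]]
[[0.027, -0.002, 0.001], [0.005, -0.0, -0.001]]
```

View pics/w4b.png

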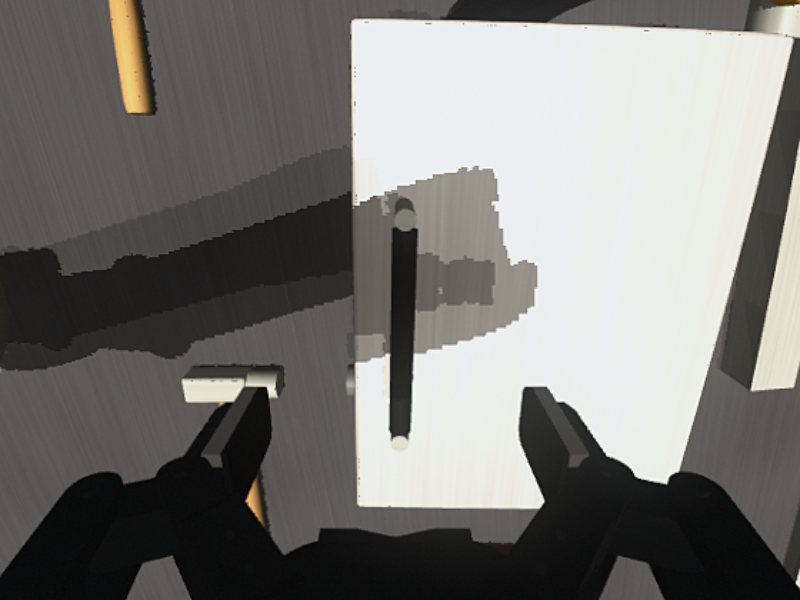

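The grip is seen at (405,229)–(400,436), as predicted to about 3 mm. Descending onto it.

Emit:
{"api": "step_arm", "payload": {
  "commands": [
    [0,[0.02,-0.006,0.001],[0.01,0,0]],
    [0,[0.03,-0.002,0],[0,0,0]],
    [0,[0.02,0,0],[0,0,0]],
    [0,[0.008,0,0],[0,0,0]],
    [0,[0,0,0],[0,0,0]]
  ]
}}

```text
time_s: 11.3
position: [0.4892, -0.0171, 0.165]
tool_rot: [0.709, 0.041, 0.703, -0.038]
contact_force: [-0.4, 0.6, -0.7]
gripper_width: 0.0851
```

```bash
python3 -c "
from h import *
plan([.485,-.0215,.157],down(-.122),1)"
```

```text
from [ 0.4892 -0.0171  0.165 ] delta [-0.0042 -0.0044 -0.008 ] turn [ 0.011  0.009 -0.004] n 1
[[0.008, -0.005, -0.004], [0.011, 0.009, -0.004]]
```

Emit:
{"api": "step_arm", "payload": {
  "commands": [
    [0,[0.007,-0.004,-0.004],[0.01,0.008,-0.003]],
    [0,[0.001,0,0],[0,0,0]],
    [0,[0,0,0],[0,0,0]]
  ]
}}

```text
time_s: 11.6
position: [0.4868, -0.0201, 0.1595]
tool_rot: [0.708, 0.043, 0.704, -0.042]
contact_force: [0.1, -0.7, -0.5]
gripper_width: 0.085
```

```bash
python3 -c "
from h import *
plan([.485,-.0215,.157],down(-.122),1)"
```

```text
from [ 0.4868 -0.0201  0.1595] delta [-0.0018 -0.0014 -0.0025] turn [ 0.001  0.005 -0.002] n 1
[[0.002, -0.002, -0.002], [0.001, 0.005, -0.002]]
```

Emit:
{"api": "step_arm", "payload": {
  "commands": [
    [0,[0.003,-0.001,-0.002],[0,0.004,-0.002]],
    [1,[0,0,0],[0,0,0]],
    [1,[0,0,0],[0,0,0]],
    [1,[0,0,0],[0,0,0]],
    [1,[0,0,0],[0,0,0]],
    [1,[0,0,0],[0,0,0]],
    [1,[0,0,0],[0,0,0]],
    [1,[0,0,0],[0,0,0]]
  ]
}}

```text
time_s: 12.4
position: [0.4858, -0.0211, 0.1579]
tool_rot: [0.707, 0.043, 0.704, -0.043]
contact_force: [-0.2, 0.1, -0.2]
gripper_width: 0.0098
```

The handle is pinched (opening about 10 mm on the 12 mm sleeve). Lifting along the arc.

Emit:
{"api": "step_arm", "payload": {
  "commands": [
    [1,[-0.005,0,0.001],[0,0,0]],
    [1,[-0.01,0,0.003],[0,0,0]],
    [1,[-0.01,0,0.004],[0,0,0]],
    [1,[-0.009,0,0.004],[0,0,0]],
    [1,[-0.009,0,0.005],[0,0,0]],
    [1,[-0.009,0,0.005],[0,0,0]],
    [1,[-0.005,0,0.003],[0,0,0]]
  ]
}}

```text
time_s: 13.1
position: [0.5113, -0.0243, 0.2142]
tool_rot: [0.706, 0.043, 0.705, -0.042]
contact_force: [5.1, -0.1, -13.8]
gripper_width: 0.0098
```

```bash
cat > lid.py <<'E'
from h import *
from scipy.optimize import brentq
p,r=Rt(); s=get_state(); ax=np.array([np.cos(.122),-np.sin(.122)]); p0=np.array([.4858,-.0211,.1579])
off=r.apply([-.019,0,0])-np.array([0,0,.019])
d=p+off-p0; u,w=d[:2]@ax-.195, d[2]+.056
a=np.arctan2(w,-u)-.2797; print("lid est",a,"radius",np.hypot(u,w),"tilt",(r.inv()*down(-.122)).as_rotvec().round(3),"F",s["contact_force"].round(1),"w",s["gripper_width"],"t",s["time_s"],p.round(4))
for t in(.64,.65):
    q=.2029*np.array([-np.cos(t+.2797),np.sin(t+.2797)]); print("to",t,"lidx",q[0]-u,"up",q[1]-w)
E
python3 lid.py
```

```text
lid est 0.3059399834702948 radius 0.20318484214365773 tilt [ 0.001  0.001 -0.002] F [  5.1  -0.1 -13.8] w 0.009767472543762928 t 13.1 [ 0.5113 -0.0243  0.2142]
to 0.64 lidx 0.04635648614310611 up 0.04908375212125071
to 0.65 lidx 0.047976514511869656 up 0.050305355484665915
```

Emit:
{"api": "step_arm", "payload": {
  "commands": [
    [1,[-0.008,0,0.006],[0,0,0]],
    [1,[-0.008,0,0.007],[0,0,0]],
    [1,[-0.007,0,0.007],[0,0,0]],
    [1,[-0.007,0,0.007],[0,0,0]],
    [1,[-0.006,0,0.006],[0,0,0]],
    [1,[-0.003,0,0.003],[0,0,0]],
    [1,[0,0,0],[0,0,0]]
  ]
}}

```text
time_s: 13.8
position: [0.5442, -0.0285, 0.2531]
tool_rot: [0.701, 0.043, 0.711, -0.042]
contact_force: [-2.1, 0.9, -12.1]
gripper_width: 0.0098
```

```bash
python3 lid.py; python3 - <<'E'
from h import *
t=optics.camera("top")[:,:,::-1]; s=optics.camera("scene")[:,:,::-1]
cv2.imwrite("pics/t5.png",t); cv2.imwrite("pics/s5.png",s)
a=cv2.resize(t[140:240,235:365],None,fx=4,fy=4,interpolation=cv2.INTER_CUBIC); b=cv2.resize(s[120:290,180:345],None,fx=3.5,fy=3.5,interpolation=cv2.INTER_CUBIC)
cv2.imwrite("pics/s5c.png",cv2.resize(s[140:290,215:345],None,fx=4,fy=4,interpolation=cv2.INTER_CUBIC))
E
python3 lid.py
```

```text
lid est 0.558944312121477 radius 0.2032392655099585 tilt [ 0.001 -0.014 -0.001] F [ -2.1   0.9 -12.1] w 0.009841431883516443 t 13.8 [ 0.5442 -0.0285  0.2531]
to 0.64 lidx 0.012890368016491904 up 0.010234008786993626
to 0.65 lidx 0.014510396385255447 up 0.011455612150408828
lid est 0.5554934432595875 radius 0.2032686243571746 tilt [ 0.002 -0.014 -0.001] F [ -1.    1.5 -11.5] w 0.009755549384984604 t 13.9 [ 0.5437 -0.0284  0.2526]
to 0.64 lidx 0.013430880700103176 up 0.010681974467663086
to 0.65 lidx 0.015050909068866719 up 0.011903577831078288
```

View pics/s5c.png

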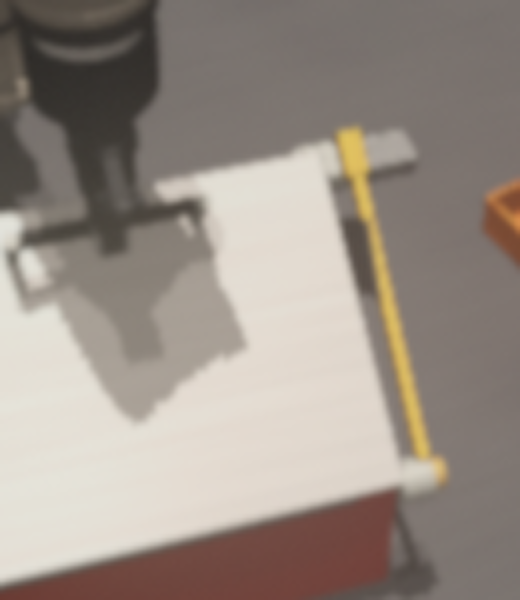

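At a lid estimate of 0.556 rad, the scene crop shows the lid's front corner (323,148) still a bit below the yellow tip (350,130). Raising to about 0.65.

Emit:
{"api": "step_arm", "payload": {
  "commands": [
    [1,[-0.005,0,0.006],[0,-0.005,0]],
    [1,[-0.005,0,0.006],[0,-0.005,0]],
    [1,[-0.003,0,0.004],[0,0,0]],
    [1,[-0.001,0,0.001],[0,0,0]],
    [1,[0,0,0],[0,0,0]]
  ]
}}

```text
time_s: 14.4
position: [0.5602, -0.0305, 0.2661]
tool_rot: [0.703, 0.043, 0.709, -0.042]
contact_force: [-2.1, 0.9, -12.6]
gripper_width: 0.0096
```

```bash
python3 lid.py; python3 - <<'E'
from h import *
t=optics.camera("top")[:,:,::-1]
cv2.imwrite("pics/t6.png",t)
cv2.imwrite("pics/t6c.png",cv2.resize(t[145:235,250:355],None,fx=6,fy=6,interpolation=cv2.INTER_CUBIC))
E
python3 lid.py
```

```text
lid est 0.6604078995427274 radius 0.20330812575292087 tilt [ 0.002 -0.008 -0.   ] F [ -2.1   0.9 -12.6] w 0.00957530013846916 t 14.4 [ 0.5602 -0.0305  0.2661]
to 0.64 lidx -0.0030783505427711827 up -0.0028053757991148565
to 0.65 lidx -0.0014583221740076396 up -0.001583772435699654
lid est 0.6598693343447373 radius 0.2033359978715454 tilt [ 0.002 -0.008 -0.   ] F [ -2.5   1.5 -12.3] w 0.009249459315224985 t 14.45 [ 0.5601 -0.0304  0.2661]
to 0.64 lidx -0.0029734893164514026 up -0.0027632841525786767
to 0.65 lidx -0.0013534609476878595 up -0.0015416807891634743
```

View pics/t6c.png

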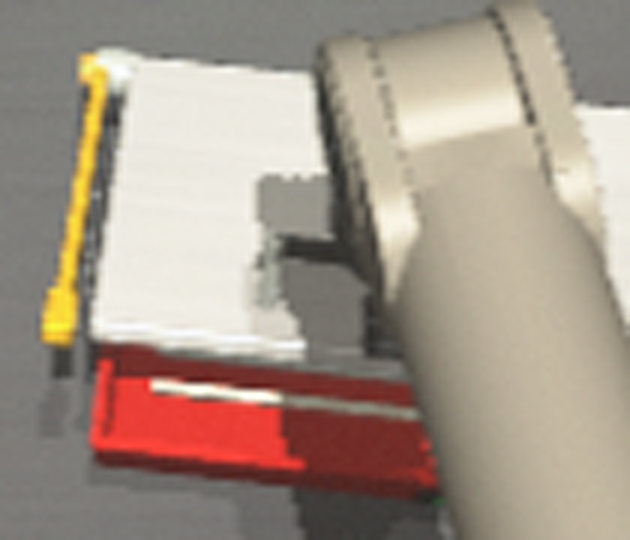

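```bash
python3 - <<'E'
from h import *
h=np.array([.67771,-.04345,.12]);a3=np.array([np.cos(.1205),-np.sin(.1205),0]);y3=np.array([-a3[1],a3[0],0])
c=lambda P:((proj("top",P)-[250,145]+.5)*6-.5).round(1)
for a in(.58,.62,.64,.66,.68,.7):
  d=-a3*np.cos(a)+np.array([0,0,np.sin(a)]); n=a3*np.sin(a)+np.array([0,0,np.cos(a)])
  print(a,"lid bot/top",c(h+y3*.152+d*.224),c(h+y3*.152+d*.224+n*.014),"arm bot/top",c(h+y3*.168+d*.225+n*.001),c(h+y3*.168+d*.225+n*.013))
v=[]
import time
print(get_state()["joint_velocities"].round(4))
E
```

```text
0.58 lid bot/top [ 87.3 367. ] [ 88.2 350. ] arm bot/top [ 57.4 364.1] [ 57.9 349.4]
0.62 lid bot/top [ 87.9 355.9] [ 88.9 337.9] arm bot/top [ 57.8 352.8] [ 58.5 337.4]
0.64 lid bot/top [ 88.2 350.1] [ 89.3 331.7] arm bot/top [ 58.1 347. ] [ 58.8 331.1]
0.66 lid bot/top [ 88.6 344.2] [ 89.7 325.3] arm bot/top [ 58.3 341. ] [ 59.1 324.7]
0.68 lid bot/top [ 88.9 338.1] [ 90.1 318.8] arm bot/top [ 58.6 334.8] [ 59.5 318.2]
0.7 lid bot/top [ 89.3 331.9] [ 90.5 312.1] arm bot/top [ 59.  328.5] [ 59.8 311.6]
[ 0.0015 -0.0027 -0.001   0.008  -0.0012 -0.0052 -0.0019]
```

The top view shows the lid's lower front corner at about v=342 and the arm tip's lower edge at about v=342. These correspond to lid 0.66 and arm about 0.655, so they are in line, and the arm is still. Handing in.

```bash
python3 -c "
from station import order
print(order.sign_off())"; python3 lid.py | head -1
```

```text
the job is handed in; nothing more can be done
None
the job is handed in; nothing more can be done
```

I moved the blue offcut into the orange tray and raised the lid by its handle until it was in line with the yellow set arm. I signed the job off at about 14.5 s, still holding the lid; no verdict is reported.

- **Offcut:** A wrist picture taken after release shows it lying flat inside the tray, with clear margin to the walls on all sides. I set it down with about 22 N of contact force and then let it go.
- **Lid angle:** The gripper pose puts the lid at about 0.66 rad. The top view puts the set arm at about 0.655 rad, and the lid's front edge and the arm tip lined up there within about 0.015 rad. My earlier estimates of the arm ranged from 0.64 to 0.66 rad, all well within the 0.07 allowed.
- **Grip and stillness:** The fingers were closed on the handle, with the opening reading about 9–10 mm on the 12 mm sleeve, and carried about 12 N of load. Between the last two readings, 0.05 s apart, the lid moved 0.0005 rad (about 0.01 rad/s).
- **Other things:** The yellow arm appears at the same place in the top view before and after. I did not measure the hammer, brush, tin, magnet or cup again. The moves stayed clear of them and no unexpected contact force showed in the readings.

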